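# Seat a tea caddy's stopper with a ratchet clamp and trip it open

## Task

Use the steel scissor clamp to press the stopper of the small wooden caddy fully home: push the clamp's swinging ring towards its still ring until the stopper is seated and the ratchet has caught, then take your hand away and let the ratchet hold by itself for a second. Then press the still ring sideways, which here is straight down, to trip the ratchet so that the jaws spring fully open. Work by feel and never put more than 25 N on the clamp, touch the caddy only with the clamp, leave it lying in its trough, and leave the other things on the shelf where they are.

Things in the scene. Friction and masses are not known exactly. Their poses are not given: they have to be found in the camera images.
- clamp: Steel scissor clamp lying flat, fixed on a rosewood board 155 x 140 x 16 mm. Origin on the table under the upright pivot pin (pin top 76 mm up); z up, -x to the two finger rings, +x to the jaws. Board: x -45 to 110, y -70 to 70 mm; the rings overhang it, free below. Open, the swinging ring is centred at (-130, -36, 66) mm in this frame, the still ring at (-124, 53, 54.5) mm.
- moving_ring (a point): Centre of the swinging ring (at the clamp's -y side). It lies flat: 36 mm across outside, 12 mm hole, of 12 mm round steel (top 6 mm above this point, underside 6 mm below). To close, it is pushed in the clamp's +y direction from its outer (-y) side; it swings on a 135 mm arc about the pivot, on a flat shank 12 mm wide, 8 mm thick.
- still_ring (a point): Centre of the still ring (at the clamp's +y side), lying flat: 36 mm across outside, 12 mm hole, of 12 mm round steel (top 6 mm above this point). It cannot swing; it only yields downwards against a spring, about 10 mm to a hard stop, and comes back by itself.
- ratchet (a point): Where the ratchet catches: the middle of a toothed arc (12 mm wide, top 70 mm up, 95 mm from the pivot) that reaches from the swinging shank to the still shank, teeth underneath. Keep clear of it when pressing the still ring. Teeth catch at swings of 0.10, 0.15, 0.20, 0.25, 0.30 and 0.35 rad; let go between teeth, the handle falls back to the last one passed.
- jaws (a point): Middle of the space between the jaws, on the trough's centre line at the height of the caddy's axis. A sprung cork pad on the swinging jaw comes from +y; a brass screw anvil stands on the fixed jaw at -y. The anvil has been left 0.5 to 13.5 mm behind the caddy's foot, so how far the handle must swing can only be felt.
- mover (a joint): Swing of the handle, rad: 0 open (start), grows on closing, stop 0.38; a 2 N spring opens it. Felt at the ring: 2-6 N as the caddy is shoved to the anvil, 5-13 N as the stopper goes in and teeth click, then it firms up by 3 to 4 N per mm once seated (at 0.13 to 0.30 rad, by the anvil's setting). A push of 16 to 19 N means seated; over 25 N does damage.
- keeper (a joint): Downward (sideways) deflection of the still handle, rad: 0 at rest; the ratchet lets go at about 0.05 (ring 5 mm down, 3 to 5 N); hard stop at 0.11 (ring 10 mm down, 5 N).
- caddy: Small turned wooden caddy, a cylinder 44 mm across, 52 mm long, lying loose on its side in the rosewood trough between the jaws. Origin at the middle of its axis, 62 mm up; its y axis runs along the cylinder, parallel to the clamp's y axis, stopper at the +y end. The jaw shoves it up to 13.5 mm towards -y before it meets the anvil.
- stopper (a joint): How far the caddy's stopper has gone in, m: 0 stands 6.5 mm proud, 0.0065 fully home with its flange (36 mm wide, 5 mm thick) on the caddy's mouth. It needs about 6 N on the flange to slide and stays where it is pushed.
- scoop_stand: Bystander: slotted rosewood stand, foot 70 x 100 mm, holding two bamboo scoops upright, 185 mm tall in all. Origin under its centre.
- waste_bowl: Bystander: copper waste bowl, 136 mm across, 62 mm tall. Origin under its centre.
- jar: Bystander: squat orange stoneware jar, 86 mm across, 60 mm tall. Origin under its centre.
- jar_lid: Bystander: black lacquered lid lying loose on the jar, 68 mm across, 21 mm tall. Origin under its centre.
- whisk_holder: Bystander: white porcelain whisk holder, 62 mm across, 80 mm tall. Origin under its centre.
- incense_box: Bystander: small round wooden incense box, 48 mm across, 27 mm tall, beside the clamp's board on its +y side. Origin under its centre.
- lid_rest: Bystander: short bamboo lid rest, 34 mm across, 32 mm tall, beside the clamp's board on its -y side. Origin under its centre.
There are look-alikes about, which are no part of the job. What is meant by the caddy is not purple, and is the larger of those in its own colour.

How it is judged:
By the outcome, as a careful person would: the job done as asked, in the order asked, and still so for the second after the job is handed in, with the robot touching nothing.
It also fails if it takes over 45 s, if anything falls off the work surface, if the arm or the gripper's body presses on something with over 40 N, if the wrist force passes 120 N, or if a joint passes its speed limit or range.

## Robot

A 6-joint arm with a two-finger parallel gripper is mounted at the origin on the work surface. World frame = base frame: x ahead of the robot, y to its left, z up, the work surface at z = 0. Lengths are in m, angles in degrees, forces in N, time in s.
With the tool pointing down it reaches from about 0.425 to 0.95 m from the base axis. Payload 14.7 kg.
Tool frame: the origin (TCP) lies between the finger pads; the fingertips stand 19 mm ahead of it and the grasp point (between the pads) is the TCP; z points along the fingers, y is the line along which they close (so a half turn about z gives the same grasp; the last joint's range is limited). The gripper opens to 85 mm and grips with 20 to 120 N. Pads are 22 mm wide; open, the fingers measure 114 mm over their backs; the gripper's body (76 mm by 85 mm) begins 54 mm behind the grasp point. The pads swing forward as they close: fully open they stand 13 mm farther back than shut.
Start: joints at [69.523, 27.513, 91.461, -0, 61.026, -2.67], TCP at [0.199, 0.619, 0.25] pointing down, gripper open.
Joint ranges: [-157.49, 157.49], [-46.99, 117.5], [13.45, 153.17], [-89.5, 269.5], [5.16, 153.95], [-167.48, 167.48]. Speed limits (degrees/s): [108.29, 108.29, 136.94, 172.46, 172.46, 172.46].

## Interface

Orientations are given as a 3x3 rotation matrix whose columns are the frame's x, y, z axes.
In Python, from station import env gives the robot as it stands.
- The arm moves only by the shell command python3 -m pendant 'ROWS' [FORCE]. ROWS is a JSON object of lists of equal length, an entry for each row: "xyz": the shift along the world's x, y, z as a fraction of full scale, a list of three; "rotation": the turn, a rotation vector about the world's x, y, z as a fraction of full scale, a list of three; "fingers": the closure, from -1 (fully open) to 1 (shut). A call has 1 to 10 rows; each row is the pose to reach, as a shift and turn from the pose commanded when the call began, turning the shorter way round; what a row does not reach only later rows make up. Full scale, the value 1, is 0.25 m for a shift and 180 degrees for a turn. A row lasts 1/12 s, in which the tool goes at most 41.7 mm and 7.16 degrees, less where a joint would pass 70% of its speed; a pose out of reach is approached as far as the arm can. A call with a number of a shift or a turn outside -1 to 1 is refused whole. A call with a gripper value outside its range is refused whole. The fingers move at their own pace and stop on an object; FORCE is the grip in N (left out, the last holds). Time passes only in rows, so rows that repeat a pose let the fingers close. It gives the time, the measured TCP pose, the force, the opening and the grip force at its end, in the units of the state.
- env.get_obs(): the state, without advancing time (a new reading comes with each control period).
- env.read_camera(name): name is "side" or "top" or "wrist"; returns a dict with "img" (400x640x3 uint8, blue, green, red), "depth" (400x640 float32, m along the optical axis (not along the pixel's ray), 0 where there is no reading), "fx", "fy", "cx", "cy" (pixels), "origin" and "rotation" of the camera in the world. Camera axes: x right, y up, looking along -z (the intrinsics and any distortion apply to the point x, -y, -z); pixel columns grow to the right and rows downward; lengths in m; the calibration is good to about 2 mm. A picture is of the moment at which its call begins.
- env.hand_in(): hands the job in; it is judged then, once.
The state is a dict: "t": time; "joint_pos": joint angles; "qd": joint speeds; "joint_efforts": joint torques, N m; "ee_pos": TCP position; "orientation": TCP orientation; "force": force on the tool from outside, world axes, zero at the start; "ft_torque": the same for the moment, N m; "finger_gap": finger opening in m; "grip_force": force on a finger pad.
Only numpy, scipy, OpenCV 4.12 (cv2) and the standard library are available. Lean on these libraries where they do the work, as an engineer would, in place of code of your own. Each camera call takes 0.05 s, during which the arm holds its last target. There are 200 camera calls.

## Working session

There is one attempt and no reset: what is moved stays moved. The work goes in short steps, Python scripts to look and compute and a shell command to move; the robot and the scene stay as the last step left them, time stands still between calls to the robot, and variables do not carry over. Pictures are saved under pics/ and viewed, at most 10 in all, crops included, and the job is handed in when it is done.

```bash
mkdir -p pics; cat > h.py <<'E'
import numpy as np, cv2
from station import env
def ray(c,u,v):
    d=np.array([(u-c['cx'])/c['fx'],-(v-c['cy'])/c['fy'],-1.0])
    return np.array(c['origin']),np.array(c['rotation'])@d
def onz(c,u,v,z):
    o,d=ray(c,u,v); return o+d*(z-o[2])/d[2]
def dep(c,u,v):
    o,d=ray(c,u,v); return o+d*c['depth'][int(v),int(u)]
E
python3 - <<'E'
from h import *
import pickle
for n in('top','side'):
    c=env.read_camera(n); cv2.imwrite(f'pics/{n}1.png',c['img']); pickle.dump(c,open(f'{n}1.pkl','wb'))
    print(n,c['origin'],np.round(c['rotation'],2).tolist(),c['fx'],{k:v for k,v in c.items() if k not in('img','depth','origin','rotation','fx')})
o=env.get_obs();print(o)
E
```

```text
top [0.57899689 0.00889034 1.10132094] [[-0.01, 1.0, -0.03], [-1.0, -0.01, 0.01], [0.01, 0.03, 1.0]] 404.05511392304464 {'fy': 404.05511392304464, 'cx': 318.6274846001933, 'cy': 201.2798954409321}
side [ 0.36357272 -1.07949151  0.75651764] [[0.98, 0.09, -0.18], [-0.21, 0.51, -0.84], [0.01, 0.86, 0.51]] 515.2873984732291 {'fy': 515.2873984732291, 'cx': 316.1471491056079, 'cy': 199.5916511150989}
{'t': 0.1, 'joint_pos': array([ 6.95208325e+01,  2.75466888e+01,  9.14902408e+01,  2.01616041e-03,
        6.10249120e+01, -2.66974173e+00]), 'qd': array([-0.07213738, -0.12865345, -0.09141696,  0.05389695, -0.00787956,
       -0.00329046]), 'joint_efforts': array([ 1.84760000e-03, -9.52260232e+01, -4.31049156e+01, -2.32128787e-04,
        5.01136921e-03, -1.67138359e-05]), 'ee_pos': array([0.1986513 , 0.61854195, 0.24973106]), 'orientation': array([[-9.52073854e-01,  3.05867963e-01, -4.06463558e-04],
       [ 3.05868222e-01,  9.52073332e-01, -1.00035432e-03],
       [ 8.10067772e-05, -1.07673548e-03, -9.99999417e-01]]), 'force': array([ 0.38287388,  0.41445717, -0.08811215]), 'ft_torque': array([ 0.01641229,  0.04624555, -0.02201981]), 'grip_force': 0.0, 'finger_gap': 0.08550416792759687}
```

View pics/top1.png

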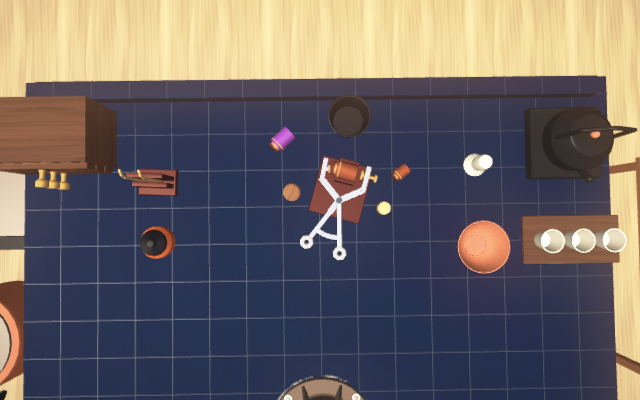

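View pics/side1.png

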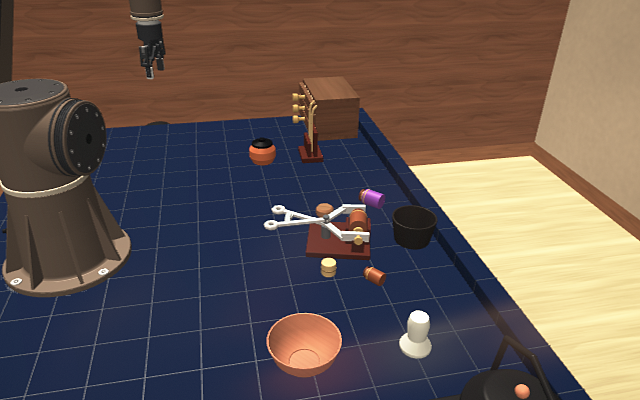

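Top view: the clamp's pivot is at about (339,200). The rings are at (306,242), which is on the +y side with the incense box (291,192), so it is the still ring, and (339,253), the swinging ring on the lid-rest side (384,208). Things that could be taken for the caddy are brown in the trough (347,171), small brown (401,172) and purple (282,139). I choose (347,171), the larger brown one, lying between the jaws.

```bash
python3 - <<'E'
from h import *
import pickle
c=pickle.load(open('top1.pkl','rb')); im=c['img']
x0,y0=270,120
cr=cv2.resize(im[y0:y0+150,x0:x0+150],(600,600),interpolation=cv2.INTER_CUBIC); cv2.imwrite('pics/crop1.png',cr)
hsv=cv2.cvtColor(im,cv2.COLOR_BGR2HSV)
m=((hsv[...,1]<60)&(hsv[...,2]>130)).astype(np.uint8)*255
m[:150]=0;m[270:]=0;m[:,:295]=0;m[:,:]*=1;m[:,378:]=0
cs,_=cv2.findContours(m,cv2.RETR_CCOMP,cv2.CHAIN_APPROX_NONE)
for k in cs: print(cv2.contourArea(k),cv2.boundingRect(k),cv2.minEnclosingCircle(k))
g=cv2.cvtColor(cv2.resize(im[y0:y0+150,x0:x0+150],None,fx=4,fy=4,interpolation=cv2.INTER_CUBIC),cv2.COLOR_BGR2GRAY)
ci=cv2.HoughCircles(g,cv2.HOUGH_GRADIENT,1,60,param1=120,param2=18,minRadius=22,maxRadius=34)
print(None if ci is None else [(x/4+x0,y/4+y0,r/4) for x,y,r in ci[0]])
# board colour
for n,(u,v,z) in dict(mov=(339,253,.066),still=(306,242,.0545),pin=(339,200,.076)).items(): print(n,onz(c,u,v,z),dep(c,u,v))
E
```

```text
1510.5 (300, 157, 72, 103) ((336.5, 207.0), 52.31883239746094)
17.0 (336, 250, 7, 6) ((339.0, 253.0), 3.0000998973846436)
18.5 (304, 239, 6, 6) ((306.3571472167969, 241.35714721679688), 2.7200136184692383)
275.0 (319, 208, 19, 28) ((331.6176452636719, 221.5), 14.193583488464355)
2.0 (340, 198, 3, 3) ((341.0, 199.0), 1.000100016593933)
[(np.float32(384.125), np.float32(208.125), np.float32(6.425)), (np.float32(306.375), np.float32(241.125), np.float32(7.125)), (np.float32(338.625), np.float32(254.375), np.float32(5.675))]
mov [ 0.47737326 -0.05025099  0.066     ] [ 0.47083499 -0.05405602 -0.00061052]
still [0.50573311 0.03396884 0.0545    ] [ 0.50186714  0.03529217 -0.00073843]
pin [ 0.61250836 -0.05161808  0.076     ] [ 0.61245893 -0.05152884  0.07751217]
```

View pics/crop1.png

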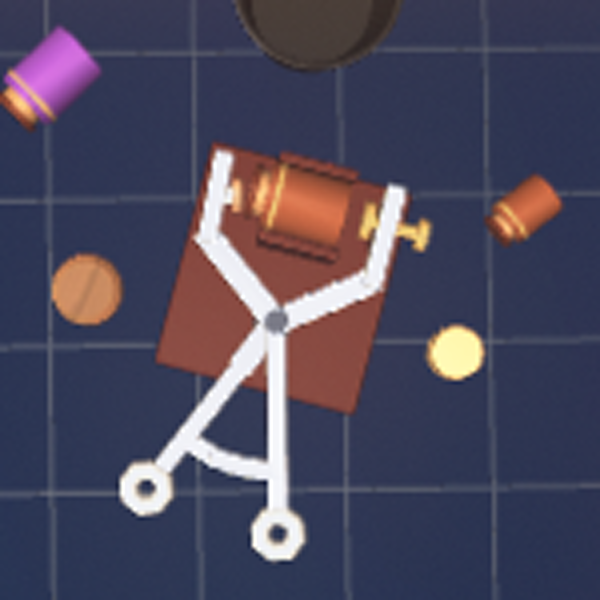

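The crop confirms it: the caddy in the trough is orange-brown and larger than the loose one, with its stopper towards the incense box. Geometry checks out too: pin to swinging ring is 135 mm, pin to still ring 137 mm, and the yaw is about -16° from both. Next I move, fingers shut, to the outer side of the swinging ring.

```bash
python3 -m pendant '{"xyz":[[0.8,-0.8,0],[0.8,-0.8,0],[0.8,-0.8,0],[0.8,-0.8,0],[0.8,-0.8,0],[0.8,-0.8,0],[0.8,-0.8,0],[0.8,-0.8,0],[0.8,-0.8,0]],"rotation":[[0,0,0],[0,0,0],[0,0,0],[0,0,0],[0,0,0],[0,0,0],[0,0,0],[0,0,0],[0,0,0]],"fingers":[1,1,1,1,1,1,1,1,1]}' 40
python3 -m pendant '{"xyz":[[0.32,-1,0],[0.32,-1,0],[0.32,-1,0],[0.32,-1,0],[0.32,-1,0],[0.32,-1,0],[0.32,-1,0],[0.32,-1,0]],"rotation":[[0,0,0],[0,0,0],[0,0,0],[0,0,0],[0,0,0],[0,0,0],[0,0,0],[0,0,0]],"fingers":[1,1,1,1,1,1,1,1]}'
python3 -m pendant '{"xyz":[[0,-1,0],[0,-1,0],[0,-1,0],[0,-1,0],[0,-1,0],[0,-1,0],[0,-1,0],[0,-1,0]],"rotation":[[0,0,0],[0,0,0],[0,0,0],[0,0,0],[0,0,0],[0,0,0],[0,0,0],[0,0,0]],"fingers":[1,1,1,1,1,1,1,1]}'
```

```text
t: 0.85
ee_pos: [0.3999, 0.4175, 0.2501]
orientation: [[-0.951, 0.309, -0.0], [0.309, 0.951, -0.0], [0.0, -0.0, -1.0]]
force: [-0.4, -0.0, -0.2]
finger_gap: -0.0001
grip_force: 0.0
t: 1.52
ee_pos: [0.4792, 0.1671, 0.2503]
orientation: [[-0.951, 0.308, -0.0], [0.308, 0.951, -0.0], [0.0, -0.0, -1.0]]
force: [0.2, 0.2, -0.5]
finger_gap: -0.0
grip_force: 0.0
t: 2.18
ee_pos: [0.479, -0.0816, 0.2502]
orientation: [[-0.951, 0.308, -0.0], [0.308, 0.951, 0.0], [0.0, 0.0, -1.0]]
force: [-0.1, 0.4, -0.5]
finger_gap: -0.0003
grip_force: 0.0
```

```bash
python3 -m pendant '{"xyz":[[0,-0.14,0],[0,-0.14,0],[0,-0.14,0]],"rotation":[[0,0,0],[0,0,0],[0,0,0]],"fingers":[1,1,1]}'
python3 - <<'E'
from h import *
c=env.read_camera('wrist'); cv2.imwrite('pics/w1.png',c['img']); import pickle; pickle.dump(c,open('w1.pkl','wb'))
E
```

```text
t: 2.43
ee_pos: [0.4791, -0.115, 0.2502]
orientation: [[-0.952, 0.306, -0.0], [0.306, 0.952, 0.0], [0.0, 0.0, -1.0]]
force: [0.3, 0.6, 0.1]
finger_gap: -0.0001
grip_force: 0.0
```

View pics/w1.png

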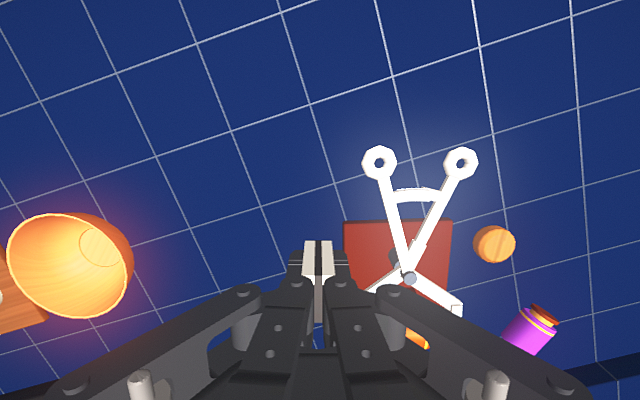

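Wrist view: the swinging ring is at (379,163), the still ring at (461,163), and the shut fingertips at about (318,255).

```bash
python3 - <<'E'
from h import *
import pickle
c=pickle.load(open('w1.pkl','rb'))
for u,v,z in((379,163,.066),(461,163,.0545),(410,279,.076)): print(onz(c,u,v,z),dep(c,u,v))
E
python3 -m pendant '{"xyz":[[0,0,-0.1],[0,0,-0.2],[0,0,-0.3],[0,0,-0.4],[0,0,-0.5],[0,0,-0.6],[0,0,-0.7],[0,0,-0.7],[0,0,-0.7]],"rotation":[[0,0,0],[0,0,0],[0,0,0],[0,0,0],[0,0,0],[0,0,0],[0,0,0],[0,0,0],[0,0,0]],"fingers":[1,1,1,1,1,1,1,1,1]}'
```

```text
[ 0.4782833  -0.04846291  0.066     ] [ 0.49311151 -0.03883712 -0.00122415]
[0.50749622 0.03609084 0.0545    ] [ 0.52432271  0.05837879 -0.00082827]
[ 0.6125094  -0.04970648  0.076     ] [ 0.61285793 -0.04963263  0.07548648]
t: 3.23
ee_pos: [0.4781, -0.1144, 0.0748]
orientation: [[-0.953, 0.304, -0.003], [0.304, 0.953, 0.001], [0.003, 0.0, -1.0]]
force: [1.1, 0.8, 0.3]
finger_gap: -0.0001
grip_force: 0.0
```

```bash
python3 -m pendant '{"xyz":[[-0.04,0.03,0],[-0.04,0.06,0],[-0.04,0.09,0],[-0.04,0.09,0]],"rotation":[[0,0,0],[0,0,0],[0,0,0],[0,0,0]],"fingers":[1,1,1,1]}'
for i in 1 2; do python3 -m pendant '{"xyz":[[0,0.006,0],[0,0.012,0],[0,0.018,0],[0,0.024,0],[0.002,0.03,0]],"rotation":[[0,0,0],[0,0,0],[0,0,0],[0,0,0],[0,0,0]],"fingers":[1,1,1,1,1]}' | grep -E 'pos|force: \['; done
```

```text
t: 3.57
ee_pos: [0.4696, -0.0923, 0.0765]
orientation: [[-0.952, 0.305, 0.002], [0.305, 0.952, -0.0], [-0.002, 0.0, -1.0]]
force: [0.4, 0.1, 0.5]
finger_gap: 0.0002
grip_force: 0.0
ee_pos: [0.4692, -0.0862, 0.0753]
force: [-0.1, 0.2, -0.2]
ee_pos: [0.4695, -0.0785, 0.0753]
force: [-3.5, -2.8, 0.5]
```

```bash
for i in 1 2; do python3 -m pendant '{"xyz":[[0.001,0.006,0],[0.002,0.012,0],[0.003,0.018,0],[0.003,0.018,0]],"rotation":[[0,0,0],[0,0,0],[0,0,0],[0,0,0]],"fingers":[1,1,1,1]}' | grep -E 'pos|force: \['; done
```

```text
ee_pos: [0.4703, -0.0739, 0.0752]
force: [-3.3, -2.7, 0.2]
ee_pos: [0.4708, -0.0695, 0.0752]
force: [-5.1, -3.8, 0.5]
```

```bash
for i in 1 2; do python3 -m pendant '{"xyz":[[-0.003,0.003,0],[-0.006,0.006,0],[-0.006,0.006,0]],"rotation":[[0,0,0],[0,0,0],[0,0,0]],"fingers":[1,1,1]}' | grep -E 'pos|force: \['; done
```

```text
ee_pos: [0.4703, -0.0683, 0.0754]
force: [-1.0, -4.5, -0.5]
ee_pos: [0.469, -0.0668, 0.0755]
force: [1.3, -4.7, 2.1]
```

```bash
for i in 1 2 3; do python3 -m pendant '{"xyz":[[0,0.004,0],[0.0005,0.008,0],[0.0005,0.008,0]],"rotation":[[0,0,0],[0,0,0],[0,0,0]],"fingers":[1,1,1]}' | grep -E 'pos|force: \['; done
```

```text
ee_pos: [0.4689, -0.0647, 0.0754]
force: [1.0, -2.6, 2.3]
ee_pos: [0.4688, -0.0626, 0.0754]
force: [0.8, -3.7, 2.5]
ee_pos: [0.4689, -0.0606, 0.0754]
force: [1.8, -4.9, 3.5]
```

```bash
for i in 1 2 3; do python3 -m pendant '{"xyz":[[0.0004,0.004,0],[0.001,0.008,0],[0.001,0.008,0]],"rotation":[[0,0,0],[0,0,0],[0,0,0]],"fingers":[1,1,1]}' | grep -E 'pos|force: \['; done
```

```text
ee_pos: [0.469, -0.0587, 0.0754]
force: [-0.7, -5.3, 2.6]
ee_pos: [0.4691, -0.0565, 0.0753]
force: [0.0, -3.4, 4.0]
ee_pos: [0.4692, -0.0545, 0.0753]
force: [0.1, -4.9, 3.9]
```

```bash
for i in 1 2 3; do python3 -m pendant '{"xyz":[[0.0006,0.004,0],[0.0015,0.008,0],[0.0015,0.008,0]],"rotation":[[0,0,0],[0,0,0],[0,0,0]],"fingers":[1,1,1]}' | grep -E 'pos|force: \['; done
```

```text
ee_pos: [0.4694, -0.0525, 0.0753]
force: [-2.1, -4.6, 5.6]
ee_pos: [0.4697, -0.0505, 0.0752]
force: [-1.3, -5.7, 2.7]
ee_pos: [0.4699, -0.0486, 0.0752]
force: [-2.5, -6.5, 3.7]
```

```bash
for i in 1 2; do python3 -m pendant '{"xyz":[[0.0004,0.004,0],[0.0008,0.008,0],[0.0008,0.008,0]],"rotation":[[0,0,0],[0,0,0],[0,0,0]],"fingers":[1,1,1]}' | grep -E 'pos|force: \['; done
```

```text
ee_pos: [0.4701, -0.0466, 0.0751]
force: [-2.7, -7.3, 2.8]
ee_pos: [0.4703, -0.0447, 0.0751]
force: [-2.4, -8.7, 3.6]
```

```bash
for i in 1 2; do python3 -m pendant '{"xyz":[[0.0004,0.003,0],[0.001,0.006,0],[0.001,0.006,0]],"rotation":[[0,0,0],[0,0,0],[0,0,0]],"fingers":[1,1,1]}' | grep -E 'pos|force: \['; done
```

```text
ee_pos: [0.4706, -0.0431, 0.0751]
force: [-2.8, -5.9, 2.6]
ee_pos: [0.4708, -0.0416, 0.0751]
force: [-3.0, -7.3, 2.8]
```

```bash
for i in 1 2 ; do python3 -m pendant '{"xyz":[[0.0005,0.002,0],[0.001,0.004,0],[0.001,0.004,0]],"rotation":[[0,0,0],[0,0,0],[0,0,0]],"fingers":[1,1,1]}' | grep -E 'pos|force: \['; done
python3 - <<'E'
from h import *
c=env.read_camera('top'); cv2.imwrite('pics/top2.png',cv2.resize(c['img'][120:270,270:420],(600,600),interpolation=cv2.INTER_CUBIC))
E
```

```text
ee_pos: [0.471, -0.0407, 0.0751]
force: [-3.1, -7.8, 2.5]
ee_pos: [0.4711, -0.0397, 0.0751]
force: [-3.6, -8.6, 4.5]
```

View pics/top2.png

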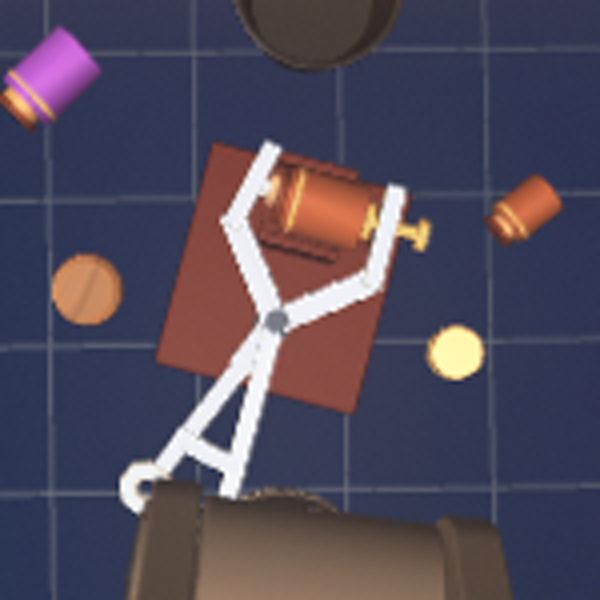

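The caddy is against the anvil (contact near crop pixel (370,220)) and the stopper is being pushed in, with the swing at about 0.25 rad. I'll continue gently.

```bash
for i in 1 2 3; do python3 -m pendant '{"xyz":[[0,0.002,0],[0.0006,0.004,0],[0.0006,0.004,0]],"rotation":[[0,0,0],[0,0,0],[0,0,0]],"fingers":[1,1,1]}' | grep -E 'pos|force: \['; done
```

```text
ee_pos: [0.4712, -0.0389, 0.0751]
force: [-4.3, -11.7, 4.3]
ee_pos: [0.4714, -0.0381, 0.0751]
force: [-4.4, -15.3, 3.7]
ee_pos: [0.4715, -0.0371, 0.0751]
force: [-4.7, -14.4, 3.2]
```

```bash
for i in 1; do python3 -m pendant '{"xyz":[[0.0003,0.0015,0],[0.0006,0.003,0],[0.0006,0.003,0]],"rotation":[[0,0,0],[0,0,0],[0,0,0]],"fingers":[1,1,1]}' | grep -E 'pos|force: \['; done
```

```text
ee_pos: [0.4716, -0.0365, 0.0751]
force: [-5.2, -18.3, 3.1]
```

Seated (about 19 N along the arc, with a click just before). I withdraw and let the ratchet hold.

```bash
python3 -m pendant '{"xyz":[[-0.005,-0.02,0],[-0.01,-0.06,0],[-0.01,-0.12,0],[-0.01,-0.16,0],[-0.01,-0.16,0.1],[-0.01,-0.16,0.2],[-0.01,-0.16,0.3],[-0.01,-0.16,0.3],[-0.01,-0.16,0.3],[-0.01,-0.16,0.3]],"rotation":[[0,0,0],[0,0,0],[0,0,0],[0,0,0],[0,0,0],[0,0,0],[0,0,0],[0,0,0],[0,0,0],[0,0,0]],"fingers":[1,1,1,1,1,1,1,1,1,1]}'
python3 -m pendant '{"xyz":[[0,-0.12,0.2],[0,-0.12,0.2],[0,-0.12,0.2],[0,-0.12,0.2],[0,-0.12,0.2],[0,-0.12,0.2]],"rotation":[[0,0,0],[0,0,0],[0,0,0],[0,0,0],[0,0,0],[0,0,0]],"fingers":[1,1,1,1,1,1]}'
python3 - <<'E'
from h import *
import pickle
c=env.read_camera('wrist');w=c['img']; pickle.dump(c,open('w2.pkl','wb'))
t=env.read_camera('top')['img']
cv2.imwrite('pics/v3.png',np.hstack([cv2.resize(t[120:270,270:420],(400,400),interpolation=cv2.INTER_CUBIC),w[:,240:640]]))
E
```

```text
t: 11.2
ee_pos: [0.4697, -0.0761, 0.15]
orientation: [[-0.952, 0.306, -0.0], [0.306, 0.952, 0.0], [0.0, 0.0, -1.0]]
force: [0.7, -0.6, -0.3]
finger_gap: 0.0001
grip_force: 0.0
t: 11.7
ee_pos: [0.4692, -0.1054, 0.199]
orientation: [[-0.952, 0.306, -0.002], [0.306, 0.952, 0.001], [0.002, -0.0, -1.0]]
force: [-0.3, -0.2, -0.1]
finger_gap: 0.0001
grip_force: 0.0
```

View pics/v3.png

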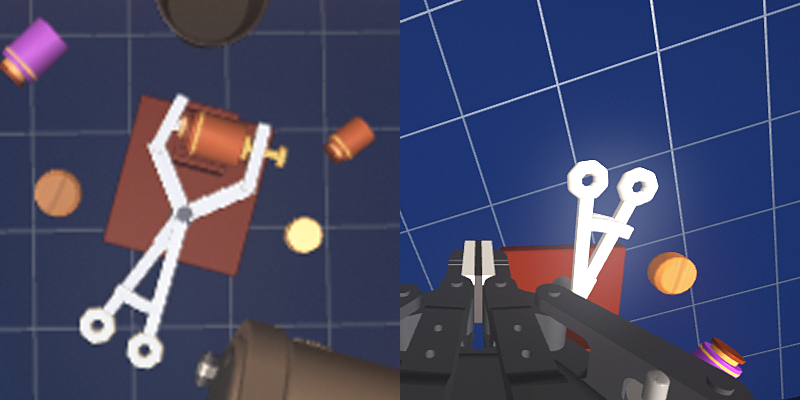

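The ratchet holds with the hand away. In the top crop on the left, the swinging ring is at (145,351) and the still ring at (97,325). The caddy sits against the anvil with the stopper closed up. Next I go above the still ring.

```bash
python3 - <<'E'
from h import *
import pickle
c=pickle.load(open('w2.pkl','rb'))
m=onz(c,427,180,.066);s=onz(c,477,185,.0545);print(m,s,np.linalg.norm((m-s)[:2]))
a=np.arctan2(*(m[:2]-[.6125,-.0505])[::-1]);print('swing',np.radians(179.4)-a)
E
python3 -m pendant '{"xyz":[[0.136,0.572,0],[0.136,0.572,0],[0.136,0.572,0],[0.136,0.572,0],[0.136,0.572,0],[0.136,0.572,0],[0.136,0.572,0]],"rotation":[[0,0,0],[0,0,0],[0,0,0],[0,0,0],[0,0,0],[0,0,0],[0,0,0]],"fingers":[1,1,1,1,1,1,1]}'
python3 -m pendant '{"xyz":[[0,0,-0.1],[0,0,-0.2],[0,0,-0.3],[0,0,-0.38],[0,0,-0.42],[0,0,-0.42],[0,0,-0.42]],"rotation":[[0,0,0],[0,0,0],[0,0,0],[0,0,0],[0,0,0],[0,0,0],[0,0,0]],"fingers":[1,1,1,1,1,1,1]}'
```

```text
[ 0.48387528 -0.0102041   0.066     ] [0.50612208 0.03542813 0.0545    ] 0.05076633120279744
swing 0.2931258308753648
t: 12.38
ee_pos: [0.5035, 0.037, 0.1998]
orientation: [[-0.952, 0.305, -0.001], [0.305, 0.952, -0.0], [0.001, -0.001, -1.0]]
force: [0.2, -0.4, 0.5]
finger_gap: -0.0001
grip_force: 0.0
t: 12.97
ee_pos: [0.5039, 0.0364, 0.0954]
orientation: [[-0.952, 0.307, -0.001], [0.307, 0.952, -0.0], [0.001, -0.0, -1.0]]
force: [0.4, 0.3, 0.8]
finger_gap: 0.0001
grip_force: 0.0
```

```bash
python3 -m pendant '{"xyz":[[0,0,-0.02],[0,0,-0.04],[0,0,-0.056],[0,0,-0.056]],"rotation":[[0,0,0],[0,0,0],[0,0,0],[0,0,0]],"fingers":[1,1,1,1]}' | grep -E 'pos|force: \['
for i in 1 2 3; do python3 -m pendant '{"xyz":[[0,0,-0.004],[0,0,-0.008],[0,0,-0.008]],"rotation":[[0,0,0],[0,0,0],[0,0,0]],"fingers":[1,1,1]}' | grep -E 'pos|force: \['; done
```

```text
ee_pos: [0.5039, 0.0371, 0.081]
force: [0.1, 0.2, 0.4]
ee_pos: [0.5042, 0.0372, 0.0794]
force: [-0.1, 0.5, 2.0]
ee_pos: [0.5041, 0.0372, 0.0774]
force: [0.2, 0.6, 4.6]
ee_pos: [0.5041, 0.0372, 0.0752]
force: [-0.2, 1.3, 2.2]
```

```bash
python3 -m pendant '{"xyz":[[0,0,-0.004],[0,0,-0.008],[0,0,-0.01],[0,0,-0.01],[0,0,-0.01],[0,0,-0.01],[0,0,-0.01],[0,0,-0.01]],"rotation":[[0,0,0],[0,0,0],[0,0,0],[0,0,0],[0,0,0],[0,0,0],[0,0,0],[0,0,0]],"fingers":[1,1,1,1,1,1,1,1]}' | grep -E 'pos|force: \['
python3 - <<'E'
from h import *
t=env.read_camera('top')['img']; cv2.imwrite('pics/v4.png',cv2.resize(t[120:270,270:420],(600,600),interpolation=cv2.INTER_CUBIC))
E
```

```text
ee_pos: [0.5041, 0.0371, 0.0728]
force: [0.8, 0.2, 3.4]
```

View pics/v4.png

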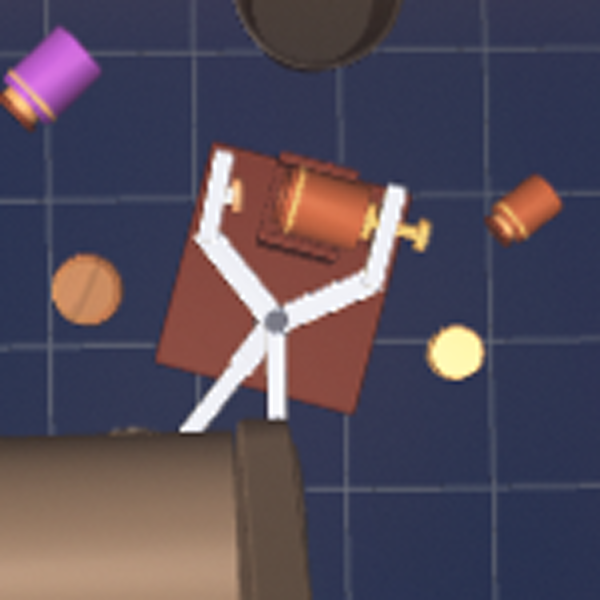

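The jaws have sprung fully open: the cork jaw is back at (222,190). The stopper is seated, and the caddy lies in its trough. I lift away slowly and check.

```bash
python3 -m pendant '{"xyz":[[0,0,0.02],[0,0,0.05],[0,0,0.1],[0,0,0.2],[0,0,0.3],[0,0,0.4],[0,0,0.5],[0,0,0.5],[0,0,0.5]],"rotation":[[0,0,0],[0,0,0],[0,0,0],[0,0,0],[0,0,0],[0,0,0],[0,0,0],[0,0,0],[0,0,0]],"fingers":[1,1,1,1,1,1,1,1,1]}'
python3 -m pendant '{"xyz":[[0,0.2,0.1],[0,0.4,0.1],[0,0.6,0.1],[0,0.8,0.1],[0,0.8,0.1],[0,0.8,0.1]],"rotation":[[0,0,0],[0,0,0],[0,0,0],[0,0,0],[0,0,0],[0,0,0]],"fingers":[1,1,1,1,1,1]}' | grep pos
python3 - <<'E'
from h import *
s=env.read_camera('side')['img'];t=env.read_camera('top')['img']
cv2.imwrite('pics/v5.png',np.hstack([cv2.resize(a,(400,400),interpolation=cv2.INTER_CUBIC) for a in (t[130:270,270:410],s[170:290,260:380])]))
E
```

```text
t: 15.52
ee_pos: [0.5047, 0.0371, 0.1996]
orientation: [[-0.952, 0.306, 0.003], [0.306, 0.952, -0.0], [-0.003, 0.001, -1.0]]
force: [0.0, -0.7, -0.6]
finger_gap: 0.0
grip_force: 0.0
ee_pos: [0.5034, 0.2426, 0.2221]
```

View pics/v5.png

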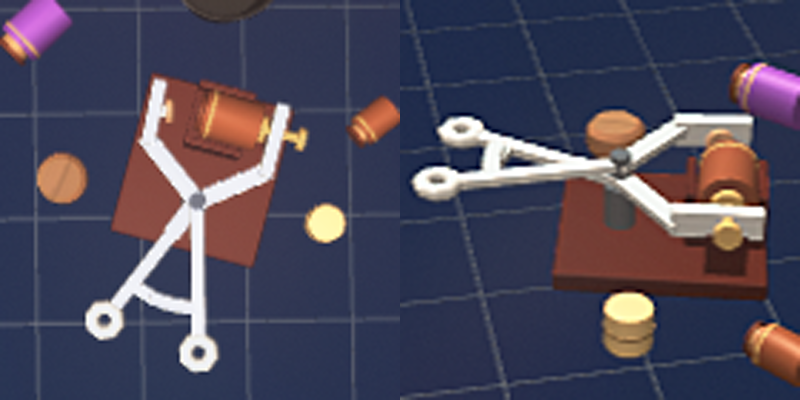

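The clamp is fully open, with its rings at (104,320) and (198,352). The caddy is in its trough with the stopper home, and nothing else has moved.

```bash
python3 -c "
from station import env
print(env.hand_in())"
```

```text
the job is handed in; nothing more can be done
None
```

The stopper is pressed home, the ratchet held on its own for over a second and was then tripped, the jaws are fully open, the highest force I read on the clamp was about 19 N, and the job is handed in.

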